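Put the spices away in the caddy, each in its own bay

ROBOT

A 7-joint arm with a two-finger parallel gripper is mounted at the origin on a cart in front of the work surface, level with it; the furniture and walls round the work are solid. World frame = base frame: x ahead of the robot, y to its left, z up, the work surface at z = 0. Lengths are in m, angles in degrees, forces in N, time in s.
With the tool pointing down it reaches from about 0.35 to 0.9 m from the base axis. Payload 19.9 kg.
Tool frame: the origin (TCP) lies at the very end of the fingers, on their centre line; the grasp point (between the pads) lies 19 mm behind it; z points along the fingers, y is the line along which they close (so a half turn about z gives the same grasp; the last joint's range is limited). The gripper opens to 85 mm and grips with 20 to 120 N. Pads are 22 mm wide; open, the fingers measure 114 mm over their backs; the gripper's body (76 mm by 85 mm) begins 54 mm behind the grasp point. The pads swing forward as they close: fully open they stand 13 mm farther back than shut.
Start: joints at [-75.201, 23.915, -0.59, 92.452, 0.269, 63.638, -3.037], TCP at [0.185, 0.597, 0.231] pointing down, gripper open.
Joint ranges: [-161.28, 161.28], [-22.2, 115.67], [-73.04, 71.86], [3.21, 147.25], [-68.34, 248.33], [10.77, 114.83], [-161.83, 161.83]. Speed limits (degrees/s): [108.29, 108.29, 136.94, 136.94, 172.46, 172.46, 172.46].

INTERFACE

Orientations are given as [roll, pitch, yaw] about the fixed x, y, z axes, in that order (R = Rz(yaw) Ry(pitch) Rx(roll)).
In Python, from cell import bot gives the robot as it stands.
- The arm moves only by the shell command python3 -m jog 'ROWS' [FORCE]. ROWS is a JSON object of lists of equal length, an entry for each row: "linear": the shift along the world's x, y, z in mm, a list of three; "delta_rot": the turn, a rotation vector about the world's x, y, z in rad, a list of three; "hand": the opening in per cent of the stroke, from 0 (shut) to 100 (fully open). In form: {"linear": [[tx, ty, tz], ...], "delta_rot": [[rx, ry, rz], ...], "hand": [hand, ...]}. A call has 1 to 12 rows; each row shifts and turns the commanded pose from where the row before left it; what a row does not reach is not made up. A row lasts 1/12 s, in which the tool goes at most 41.7 mm and 7.16 degrees, less where a joint would pass 70% of its speed; a pose out of reach is approached as far as the arm can. A call with a gripper value outside its range is refused whole. The fingers move at their own pace and stop on an object; FORCE is the grip in N (left out, the last holds). Time passes only in rows, so rows that do not move let the fingers close. It gives the time, the measured TCP pose, the force, the opening and the grip force at its end, in the units of the state.
- bot.state(): the state, without advancing time (a new reading comes with each control period).
- bot.capture(name): name is "scene" or "top"; returns the picture (420x560x3 uint8, red, green, blue); there is no depth.
- bot.get_calibration(name): a dict with "K" (3x3 intrinsics, pixels), "R" (3x3) and "t" (3): a world point X has camera coordinates R X + t. Camera axes: x right, y down, z forward; pixel columns grow to the right and rows downward; lengths in m; the calibration is good to about 2 mm. A picture is of the moment at which its call begins. get_calibration takes no time and is no camera call.
- bot.finish_job(): hands the job in; it is judged then, once.
Trained networks look in the newest picture that a camera, given by its name, has taken for a name from the list of things; names that differ only in an ending like _2 or _b are one class to them, and where a whole thing is asked for, a point or a joint stands for the part that bears it (a point fixed in the world has none). Each returns a list of dicts, best first, with "conf" (0 to 1); they miss things now and then, are a little off and sometimes report something else, mostly with a low value. They report only what shows in the picture. A call takes as long as a camera call. They do not tell look-alikes from the thing itself.
- bot.search_frame(camera, thing): "rect" ([left, top, right, bottom] in pixels, round what is visible of it).
- bot.spot_point(camera, thing): "location" ([column, row] in pixels: a listed point, or the origin of a listed thing).
The state is a dict: "clock": time; "q": joint angles; "qvel": joint speeds; "effort": joint torques, N m; "tool_pos": TCP position; "tool_rot": TCP orientation; "contact_force": force on the tool from outside, world axes, zero at the start; "ft_torque": the same for the moment, N m; "gripper_width": finger opening in m; "finger_force": force on a finger pad.
Only numpy, scipy, OpenCV 4.12 (cv2) and the standard library are available. Lean on these libraries where they do the work, as an engineer would, in place of code of your own. Each camera call takes 0.05 s, during which the arm holds its last target. There are 200 camera calls.

TASK

Put the three slim spice jars and the grey-topped salt shaker away in the wooden spice caddy, each standing upright in the bay whose liner has the colour of its cap: red, green, black and grey. Leave the two wide green-lidded jars (nuts and honey) standing where they are, and do not knock anything over.

Things in the scene. Friction and masses are not known exactly. Their poses are not given: they have to be found in the camera images.
- red_jar_mid (a point): slim glass spice jar with a RED cap and a brown label; round, 46 mm across, 105 mm tall, cap the top 20 mm; the point is its centre, half-way up (52 mm); z up its axis. Goes in the bay with the red liner. About 0.1 kg. (The room: a tall cupboard stands left of y = 0.45, ahead of x = 0.25; a wall cabinet with handles hangs from z = 0.53 up, beyond x = 0.57: keep wrist and elbow clear.)
- green_jar_mid (a point): slim glass spice jar with a GREEN cap and a brown label; round, 46 mm across, 106 mm tall, the cap is the top 20 mm; the point is its centre, half-way up (53 mm); z up its axis. Goes in the bay with the green liner. About 0.1 kg.
- black_jar_mid (a point): slim spice jar with a BLACK cap and a dark label; round, 41 mm across, 105 mm tall, the cap is the top 20 mm; the point is its centre, half-way up (52 mm); z up its axis. Goes in the bay with the black liner. About 0.1 kg.
- grey_shaker_mid (a point): slim glass salt shaker with a GREY domed top and white salt inside; round, 44 mm across up to 66 mm height, the domed top 34 mm across, 90 mm tall; the point is its centre, half-way up (45 mm); z up its axis. Goes in the bay with the grey liner. About 0.1 kg.
- nut_jar_mid (a point): wide glass jar of nuts with a green lid, a look-alike that does NOT belong in the caddy; round, 60 mm across, 90 mm tall; the point is its centre, half-way up (45 mm). Loose: leave it where it stands.
- honey_jar_mid (a point): wide, many-sided glass honey jar with a green lid and a cream and yellow label, a look-alike that does NOT belong in the caddy; 64 x 68 mm across, 84 mm tall; the point is its centre, half-way up (42 mm). Loose: leave it where it stands.
- liner_red: red liner, 62 x 62 x 2 mm, on the floor of a bay of the spice caddy, with a red tab over the front wall; it may be in any bay. Origin: centre of its underside; its top, 6 mm above the worktop, carries the jar. x: across the caddy to its back; y: along the row of bays; z up. The caddy is a fixed wooden tray, 82 x 310 mm, with 4 open bays 66 x 66 mm inside, 76 mm apart; wall tops are 28 mm above the worktop.
- liner_green: green liner, 62 x 62 x 2 mm, on the floor of a bay of the spice caddy, with a green tab over the front wall; it may be in any bay. Origin: centre of its underside; its top, 6 mm above the worktop, carries the jar. x: across the caddy to its back; y: along the row of bays; z up. The caddy is a fixed wooden tray, 82 x 310 mm, with 4 open bays 66 x 66 mm inside, 76 mm apart; wall tops are 28 mm above the worktop.
- liner_black: black liner, 62 x 62 x 2 mm, on the floor of a bay of the spice caddy, with a black tab over the front wall; it may be in any bay. Origin: centre of its underside; its top, 6 mm above the worktop, carries the jar. x: across the caddy to its back; y: along the row of bays; z up. The caddy is a fixed wooden tray, 82 x 310 mm, with 4 open bays 66 x 66 mm inside, 76 mm apart; wall tops are 28 mm above the worktop.
- liner_grey: grey liner, 62 x 62 x 2 mm, on the floor of a bay of the spice caddy, with a grey tab over the front wall; it may be in any bay. Origin: centre of its underside; its top, 6 mm above the worktop, carries the jar. x: across the caddy to its back; y: along the row of bays; z up. The caddy is a fixed wooden tray, 82 x 310 mm, with 4 open bays 66 x 66 mm inside, 76 mm apart; wall tops are 28 mm above the worktop.
There are look-alikes about, which are no part of the job. Leave any orange look-alike of the part that bears red_jar_mid alone.

How it is judged (in metres and radians):
At the end, for the whole second after the job is handed in: Each slim jar and the shaker stands at rest on the liner of its own colour (centre within 20 mm of the liner centre in plan, underside within 10 mm of the liner top, tilt under 0.12 rad); the nut and honey jars stand upright, at rest, within 30 mm of where they stood (horizontal distance between red_jar_mid and liner_red below 0.02 m and z of red_jar_mid in the frame of liner_red below 0.0645 m and angle between each of red_jar_mid, green_jar_mid, black_jar_mid, grey_shaker_mid, nut_jar_mid, honey_jar_mid's own z axis and vertical below 0.12 rad and horizontal distance between green_jar_mid and liner_green below 0.02 m and z of green_jar_mid in the frame of liner_green below 0.065 m and horizontal distance between black_jar_mid and liner_black below 0.02 m and z of black_jar_mid in the frame of liner_black below 0.0645 m and horizontal distance between grey_shaker_mid and liner_grey below 0.02 m and z of grey_shaker_mid in the frame of liner_grey below 0.057 m and linear speed of each of red_jar, green_jar, black_jar, grey_shaker, nut_jar, honey_jar below 0.02 m/s and distance of each of nut_jar_mid, honey_jar_mid from where it was at the start of the episode below 0.03 m); the robot touches nothing.
It fails at once if the nut jar or the honey jar is moved more than 30 mm from where it stood (distance of any of nut_jar_mid, honey_jar_mid from where it was at the start of the episode above 0.03 m).
It fails at once if a jar or the shaker is knocked over (tilted more than 1 rad) (angle between any of red_jar_mid, green_jar_mid, black_jar_mid, grey_shaker_mid, nut_jar_mid, honey_jar_mid's own z axis and vertical above 1 rad).
It also fails if it takes over 115 s, if anything falls off the work surface, if the arm or the gripper's body presses on something with over 40 N, if the wrist force passes 120 N, or if a joint passes its speed limit or range.

## Working session

There is one attempt and no reset: what is moved stays moved. The work goes in short steps, Python scripts to look and compute and a shell command to move; the robot and the scene stay as the last step left them, time stands still between calls to the robot, and variables do not carry over. Pictures are saved under pics/ and viewed, at most 14 in all, crops included, and the job is handed in when it is done.

```bash
mkdir -p pics; ls
python3 - <<'E'
from cell import bot
import cv2
for n in("scene","top"):
    cv2.imwrite(f"pics/{n}0.png",bot.capture(n)[:,:,::-1])
    c=bot.get_calibration(n);print(n,c)
    for t in "red_jar_mid green_jar_mid black_jar_mid grey_shaker_mid nut_jar_mid honey_jar_mid liner_red liner_green liner_black liner_grey".split():
        print(t,[( [round(v) for v in d["location"]],round(d["conf"],2)) for d in bot.spot_point(n,t)][:4])
print(bot.state())
E
```

```text
pics
scene {'K': array([[447.20516527,   0.        , 282.15882938],
       [  0.        , 447.20516527, 207.82711439],
       [  0.        ,   0.        ,   1.        ]]), 'R': array([[ 0.64657256, -0.76280592, -0.00842983],
       [-0.43057938, -0.35580295, -0.82946107],
       [ 0.62971845,  0.53993648, -0.55850092]]), 't': array([-0.34206992,  0.23673681,  0.98453194])}
red_jar_mid [([375, 240], 0.93), ([305, 200], 0.62)]
green_jar_mid [([338, 220], 0.58)]
black_jar_mid [([384, 272], 0.63)]
grey_shaker_mid [([334, 251], 0.76)]
nut_jar_mid [([427, 266], 0.57), ([220, 201], 0.33)]
honey_jar_mid [([294, 226], 0.78)]
liner_red [([226, 200], 0.54), ([332, 252], 0.35)]
liner_green [([244, 206], 0.71)]
liner_black [([207, 191], 0.56)]
liner_grey [([260, 220], 0.57)]
top {'K': array([[465.15356816,   0.        , 283.75051813],
       [  0.        , 465.15356816, 214.77452542],
       [  0.        ,   0.        ,   1.        ]]), 'R': array([[-1.98659537e-02, -9.99799816e-01, -2.38134987e-03],
       [-9.90164102e-01,  2.00043123e-02, -1.38473386e-01],
       [ 1.38493304e-01, -3.92978719e
[... 460 characters left out ...]
': 1.1, 'q': array([-75.20100744,  23.9152496 ,  -0.58982315,  92.45266281,
         0.26960548,  63.63782883,  -3.03677699]), 'qvel': array([-0.01466737, -0.0345164 , -0.09304316, -0.07620129, -0.06436269,
        0.00779894, -0.05234427]), 'effort': array([-6.26768610e-05, -8.64238286e+01,  6.78327810e-01, -4.35212553e+01,
        1.90865382e-02,  2.42120550e-03,  4.81541900e-07]), 'tool_pos': array([0.18457206, 0.59710678, 0.2312588 ]), 'tool_rot': array([-1.79995767e+02,  2.68471631e-03,  1.62823154e+02]), 'contact_force': array([ 0.31974765, -0.06435573, -0.37839327]), 'ft_torque': array([-0.00776963, -0.00812217, -0.00837529]), 'finger_force': 0.0, 'gripper_width': 0.08513252311845002}
```

View pics/scene0.png

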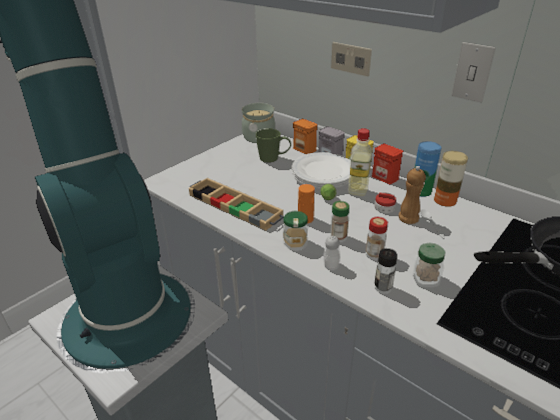

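View pics/top0.png

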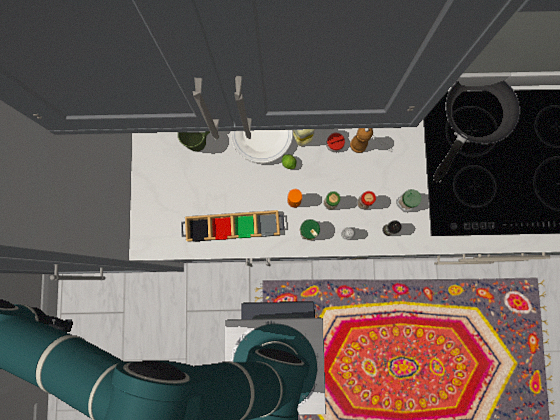

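The scene view shows the red jar at (375,240) with its look-alike, the orange bottle, at (305,200). The green slim jar is at (340,220); its look-alikes are the honey jar at (294,230) and the nut jar at (429,265). The black jar is at (386,270), with the dark pepper mill at (412,195) as a possible confusion, and the shaker is at (332,252). The caddy runs from (190,190) to (280,220), with bays in the order black, red, green, grey. I choose by the cap colours and check them in a crop.

```bash
cat > h.py <<'E'
import numpy as np
from cell import bot
H=dict(red_jar_mid=.0525,green_jar_mid=.053,black_jar_mid=.0525,grey_shaker_mid=.045,nut_jar_mid=.045,honey_jar_mid=.042,liner_red=.004,liner_green=.004,liner_black=.004,liner_grey=.004)
def plane(cam,uv,z):
    c=bot.get_calibration(cam);K,R,t=c["K"],c["R"],c["t"]
    d=R.T@np.linalg.solve(K,[*uv,1]);o=-R.T@t
    return (o+d*(z-o[2])/d[2])[:2]
def project(cam,X):
    c=bot.get_calibration(cam);p=c["K"]@(c["R"]@np.asarray(X)+c["t"]);return p[:2]/p[2]
E
python3 - <<'E'
from h import *
import cv2
a=bot.capture("scene");bot.capture("top")
cv2.imwrite("pics/crop.png",cv2.resize(a[170:300,180:460],None,fx=2.8,fy=2.8,interpolation=cv2.INTER_CUBIC)[:,:,::-1])
for t,z in H.items():
  for cam in("scene","top"):
    for d in bot.spot_point(cam,t)[:2]: print(t,cam,np.round(d["location"],1),round(d["conf"],2),np.round(plane(cam,d["location"],z),3))
    for d in bot.search_frame(cam,t)[:2]: 
      r=d["rect"]; print("   rect",np.round(r),round(d["conf"],2))
E
```

```text
red_jar_mid scene [377. 236.] 0.88 [ 0.537 -0.307]
red_jar_mid scene [308.1 203.5] 0.58 [ 0.545 -0.082]
   rect [366. 214. 387. 259.] 0.65
   rect [299. 182. 316. 223.] 0.6
red_jar_mid top [288.  200.7] 0.57 [ 0.53  -0.054]
red_jar_mid top [367.6 200.1] 0.56 [ 0.527 -0.313]
   rect [284. 191. 302. 208.] 0.74
   rect [356. 192. 378. 208.] 0.63
green_jar_mid scene [335.2 221.1] 0.92 [ 0.523 -0.19 ]
   rect [328. 199. 350. 240.] 0.7
green_jar_mid top [331.1 199.4] 0.76 [ 0.532 -0.194]
   rect [324. 189. 342. 214.] 0.57
   rect [190. 221. 207. 240.] 0.34
black_jar_mid scene [387.3 272.4] 0.71 [ 0.434 -0.394]
   rect [378. 251. 398. 296.] 0.69
black_jar_mid top [389.3 227.2] 0.7 [ 0.437 -0.38 ]
   rect [235. 218. 254. 240.] 0.63
   rect [383. 222. 398. 235.] 0.47
grey_shaker_mid scene [333.5 253.2] 0.59 [ 0.42  -0.257]
   rect [327. 234. 343. 271.] 0.71
grey_shaker_mid top [350.4 228.8] 0.57 [ 0.435 -0.255]
   rect [396. 189. 419. 214.] 0.16
nut_jar_mid scene [429.9 266.3] 0.79 [ 0.524 -0.457]
   rect [412. 243. 449. 289.] 0.91
   rect [394. 186. 419. 213.] 0.85
honey_jar_mid scene [297.1
[... 246 characters left out ...]
14. 246. 445. 291.] 0.25
liner_red top [221.2 224.7] 0.54 [0.462 0.171]
   rect [212. 214. 230. 238.] 0.77
liner_green scene [242.  206.4] 0.49 [0.466 0.104]
   rect [228. 201. 252. 219.] 0.58
liner_green top [244.1 227.4] 0.8 [0.451 0.095]
   rect [235. 220. 252. 240.] 0.64
   rect [258. 214. 275. 236.] 0.54
liner_black scene [208.9 191.6] 0.64 [0.46  0.243]
liner_black scene [335.3 251.3] 0.42 [ 0.471 -0.229]
   rect [193. 185. 214. 198.] 0.51
liner_black top [197.3 228.8] 0.9 [0.449 0.251]
   rect [188. 217. 208. 239.] 0.68
   rect [392. 188. 422. 212.] 0.67
liner_grey scene [263.9 219.2] 0.62 [0.459 0.009]
   rect [245. 211. 272. 229.] 0.74
liner_grey top [266.3 223.5] 0.78 [0.463 0.02 ]
```

View pics/crop.png

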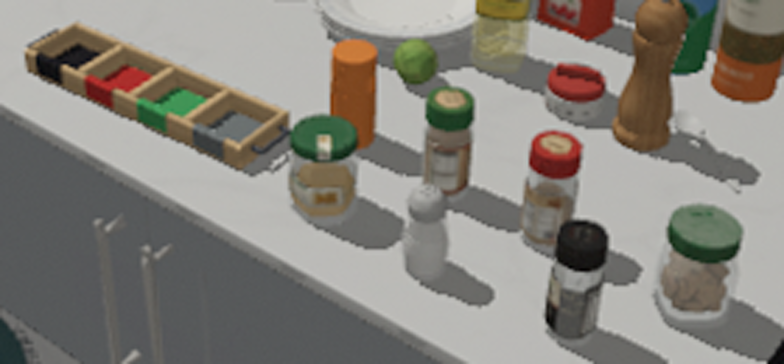

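The crop confirms it. The red-capped jar is at crop (553,190), which is frame (377,238), and the plain orange bottle at crop (354,95) is a different thing. The green slim jar is at crop (448,140); the two wide green-lidded jars are at crop (323,165) and (700,260). Next I refine the centres from the cap and liner colours.

```bash
cat > m.py <<'E'
from h import *
import cv2
def blob(img,uv,r,lo,hi,lo2=None,hi2=None):
    h=cv2.cvtColor(img,cv2.COLOR_RGB2HSV);m=cv2.inRange(h,lo,hi)
    if lo2: m|=cv2.inRange(h,lo2,hi2)
    w=np.zeros_like(m);u,v=map(int,uv);w[v-r:v+r+1,u-r:u+r+1]=1;m=m*w
    n,l,s,c=cv2.connectedComponentsWithStats(m);k=1+np.argmax(s[1:,4]);return c[k],s[k]
C=dict(red=((0,130,60),(7,255,255),(172,130,60),(180,255,255)),green=((40,90,20),(85,255,255)),black=((0,0,0),(180,255,55)))
E
python3 - <<'E'
from m import *
I={n:bot.capture(n) for n in("scene","top")}
for col,s,t in(("red",(377,223),(368,199)),("green",(340,209),(333,200)),("black",(387,258),(393,228))):
  for n,uv in(("scene",s),("top",t)):
    c,st=blob(I[n],uv,14,*C[col]);print(col,n,c.round(1),st,plane(n,c,.095 if n=="scene" else .1).round(4))
for col,t in(("red",(222,227)),("green",(245,226)),("black",(198,229))):
    c,st=blob(I["top"],t,14,*C[col]);print("liner",col,c.round(1),st,plane("top",c,.006).round(4))
# caddy wood outline
h=cv2.cvtColor(I["top"],cv2.COLOR_RGB2HSV);m=cv2.inRange(h,(8,60,60),(30,255,255));m[:205]=0;m[245:]=0;m[:,:175]=0;m[:,292:]=0
p=cv2.findNonZero(m);r=cv2.minAreaRect(p);print(r,[plane("top",q,.028).round(4) for q in cv2.boxPoints(r)],plane("top",r[0],.024))
cv2.imwrite("pics/crop2.png",np.vstack([cv2.resize(I["top"][185:245,180:300],None,fx=5,fy=5,interpolation=0),cv2.resize(I["top"][185:245,300:420],None,fx=5,fy=5,interpolation=0)])[:,:,::-1])
E
```

```text
red scene [377.8 226.3] [369 217  19  17 187] [ 0.5212 -0.3134]
red top [367.8 198.5] [361 191  15  15 104] [ 0.5242 -0.3055]
green scene [340.  210.4] [332 202  17  15 141] [ 0.5198 -0.2038]
green top [332.6 199.2] [326 192  14  14  82] [ 0.5242 -0.1942]
black scene [387.2 257.6] [378 249  19  18 272] [ 0.4319 -0.3892]
black top [394.2 227. ] [388 221  14  13 124] [ 0.4317 -0.3839]
liner red [221.1 227.7] [212 217  19  23 391] [0.4514 0.1712]
liner green [243.9 226.2] [235 215  19  23 385] [0.4549 0.095 ]
liner black [198.3 229.7] [189 219  19  23 351] [0.4461 0.2472]
((238.7507781982422, 224.8258819580078), (28.647619247436523, 108.14744567871094), 83.84483337402344) [array([0.4889, 0.2925]), array([ 0.5205, -0.0634]), array([ 0.4255, -0.0714]), array([0.3945, 0.2815])] [0.45759971 0.11041516]
```

View pics/crop2.png

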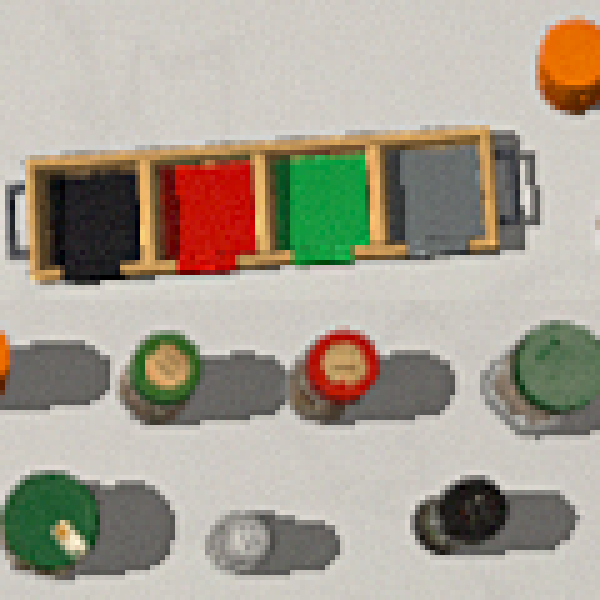

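```bash
python3 -m jog '{"linear":[[10,-40,0],[10,-40,0],[10,-40,0],[10,-40,0],[10,-40,0],[20,-35,0],[20,-35,0],[20,-35,0],[20,-35,0],[20,-35,0],[20,-35,0],[20,-35,0]],"delta_rot":[[0,0,-0.12],[0,0,-0.12],[0,0,-0.12],[0,0,-0.12],[0,0,-0.12],[0,0,-0.12],[0,0,-0.12],[0,0,-0.12],[0,0,-0.12],[0,0,-0.12],[0,0,-0.07],[0,0,0]],"hand":[100,100,100,100,100,100,100,100,100,100,100,100]}' 40
```

```text
clock: 4.3
tool_pos: [0.3751, 0.1503, 0.2316]
tool_rot: [180.0, -0.1, 89.8]
contact_force: [1.5, 1.0, 0.2]
gripper_width: 0.085
finger_force: 0.0
```

The crop shows the caddy's outer corners at frame (185,217), (278,210.4), (279.4,234.6) and (186.4,241.4), with the bays in the order black, red, green, grey from the left. The shaker's dome is at (349,233).

Run:
```python
from h import *
P=np.array([plane("top",q,.028) for q in((185.5,217),(278.5,210.4),(279.9,234.9),(186.9,241.6))])
print(P.round(4));n=np.linalg.norm
print("len",n(P[0]-P[1]),n(P[3]-P[2]),"wid",n(P[0]-P[3]),n(P[1]-P[2]))
c=P.mean(0);e=(P[0]-P[1]+P[3]-P[2]);e/=n(e);print("c",c,"yaw",np.degrees(np.arctan2(-e[0],e[1])))
for k,nm in zip((1.5,.5,-.5,-1.5),("black","red","green","grey")):print(nm,(c+e*k*.076).round(4))
print("shaker top",plane("top",(349.4,233),.08),"scene",plane("scene",(332.5,242.5),.078))
```

```text
[[ 0.4867  0.2857]
 [ 0.5025 -0.0218]
 [ 0.4211 -0.0249]
 [ 0.4052  0.2804]]
len 0.3078943275895581 0.30565398702407887 wid 0.08167656419205298 0.08146880857665455
c [0.45386834 0.12986701] yaw 2.9651191479904666
black [0.448  0.2437]
red [0.4519 0.1678]
green [0.4558 0.0919]
grey [0.4598 0.016 ]
shaker top [ 0.4177148  -0.24583568] scene [ 0.41685352 -0.25337255]
```

```bash
python3 -m jog '{"linear":[[15,-40,0],[15,-40,0],[15,-40,0],[12,-40,0],[0,-40,0],[0,-40,0],[0,-40,0],[0,-40,0],[0,-40,0],[0,-40,0],[0,-40,0],[0,-40,0]],"delta_rot":[[0,0,0],[0,0,0],[0,0,0],[0,0,0],[0,0,0],[0,0,0],[0,0,0],[0,0,0],[0,0,0],[0,0,0],[0,0,0],[0,0,0]],"hand":[100,100,100,100,100,100,100,100,100,100,100,100]}'
```

```text
clock: 5.3
tool_pos: [0.4303, -0.3266, 0.2313]
tool_rot: [180.0, -0.0, 90.1]
contact_force: [1.1, 1.2, 1.0]
gripper_width: 0.0858
finger_force: 0.0
```

```bash
python3 -m jog '{"linear":[[1,-30,0],[1,-29,0],[0,0,-25],[0,0,-25],[0,0,-25],[0,0,-25],[0,0,0],[0,0,0]],"delta_rot":[[0,0,0],[0,0,0],[0,0,0],[0,0,0],[0,0,0],[0,0,0],[0,0,0],[0,0,0]],"hand":[100,100,100,100,100,100,100,100]}'
python3 - <<'E'
from h import *
import cv2
a=bot.capture("scene");b=bot.capture("top");f=lambda i:cv2.resize(i,(400,400),interpolation=2)
cv2.imwrite("pics/a1.png",np.hstack([f(a[170:310,310:450]),f(b[165:265,330:430])])[:,:,::-1])
print(bot.state()["tool_pos"],project("scene",bot.state()["tool_pos"]),project("top",bot.state()["tool_pos"]))
E
```

```text
clock: 5.97
tool_pos: [0.4321, -0.3838, 0.1311]
tool_rot: [-179.9, -0.0, 90.0]
contact_force: [0.6, -0.0, 1.0]
gripper_width: 0.0857
finger_force: 0.0
[ 0.4329255  -0.38443364  0.13281408] [387.59862416 243.1056216 ] [396.79604617 225.43387637]
```

View pics/a1.png

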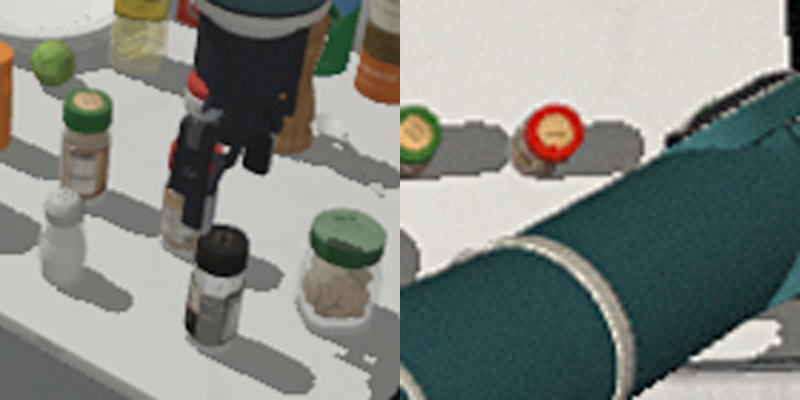

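The picture shows the fingers straddling the black cap (crop left (222,235)), with the projected TCP directly above it. The top view is hidden by the arm. I descend and grip.

```bash
python3 -m jog '{"linear":[[0,0,-20],[0,0,-20],[0,0,-20],[0,0,-15],[0,0,0],[0,0,0],[0,0,0],[0,0,0],[0,0,0],[0,0,0],[0,0,0],[0,0,0]],"delta_rot":[[0,0,0],[0,0,0],[0,0,0],[0,0,0],[0,0,0],[0,0,0],[0,0,0],[0,0,0],[0,0,0],[0,0,0],[0,0,0],[0,0,0]],"hand":[100,100,100,100,100,30,30,30,30,30,30,30]}' 40
```

```text
clock: 7.07
tool_pos: [0.4332, -0.3843, 0.0576]
tool_rot: [179.9, 0.1, 90.1]
contact_force: [-0.4, 1.6, 10.0]
gripper_width: 0.0397
finger_force: 39.1
```

```bash
python3 -m jog '{"linear":[[0,0,15],[0,0,25],[0,0,30],[0,0,30],[0,0,30],[0,10,0],[0,20,0],[0,30,0],[0,30,0],[0,30,0],[0,30,0],[0,30,0]],"delta_rot":[[0,0,0],[0,0,0],[0,0,0],[0,0,0],[0,0,0],[0,0,0],[0,0,0],[0,0,0],[0,0,0],[0,0,0],[0,0,0],[0,0,0]],"hand":[30,30,30,30,30,30,30,30,30,30,30,30]}'
python3 -m jog '{"linear":[[0,30,0],[0,30,0],[0,30,0],[0,30,0],[0,30,0],[0,30,0],[3,30,0],[3,30,0],[3,30,0],[3,30,0],[3,30,0],[0,30,0]],"delta_rot":[[0,0,0],[0,0,0],[0,0,0],[0,0,0],[0,0,0],[0,0,0],[0,0,0],[0,0,0],[0,0,0],[0,0,0],[0,0,0],[0,0,0]],"hand":[30,30,30,30,30,30,30,30,30,30,30,30]}'
python3 -m jog '{"linear":[[0,30,0],[0,25,0],[0,15,0],[0,0,0],[0,0,0]],"delta_rot":[[0,0,0],[0,0,0],[0,0,0],[0,0,0],[0,0,0]],"hand":[30,30,30,30,30]}'
```

```text
clock: 8.07
tool_pos: [0.4321, -0.2023, 0.1863]
tool_rot: [180.0, -0.0, 90.1]
contact_force: [1.4, -1.3, -1.3]
gripper_width: 0.0399
finger_force: 40.7
clock: 9.07
tool_pos: [0.4474, 0.1578, 0.1865]
tool_rot: [180.0, -0.0, 90.1]
contact_force: [0.2, -0.3, -0.7]
gripper_width: 0.0402
finger_force: 40.7
clock: 9.48
tool_pos: [0.4473, 0.226, 0.1862]
tool_rot: [-180.0, 0.0, 90.1]
contact_force: [0.5, -1.1, -1.6]
gripper_width: 0.0398
finger_force: 40.7
```

```bash
python3 -m jog '{"linear":[[1,18,0],[0,0,-22],[0,0,-22],[0,0,-22],[0,0,-22],[0,0,0],[0,0,0]],"delta_rot":[[0,0,0],[0,0,0],[0,0,0],[0,0,0],[0,0,0],[0,0,0],[0,0,0]],"hand":[30,30,30,30,30,30,30]}'
python3 - <<'E'
from h import *
import cv2
a=bot.capture("scene");b=bot.capture("top");f=lambda i:cv2.resize(i,(400,400),interpolation=2)
cv2.imwrite("pics/a2.png",np.hstack([f(a[130:250,170:290]),f(b[175:275,160:260])])[:,:,::-1])
E
```

```text
clock: 10.07
tool_pos: [0.4484, 0.2429, 0.0983]
tool_rot: [-179.9, 0.1, 90.0]
contact_force: [0.0, -1.1, -1.0]
gripper_width: 0.0397
finger_force: 40.8
```

View pics/a2.png

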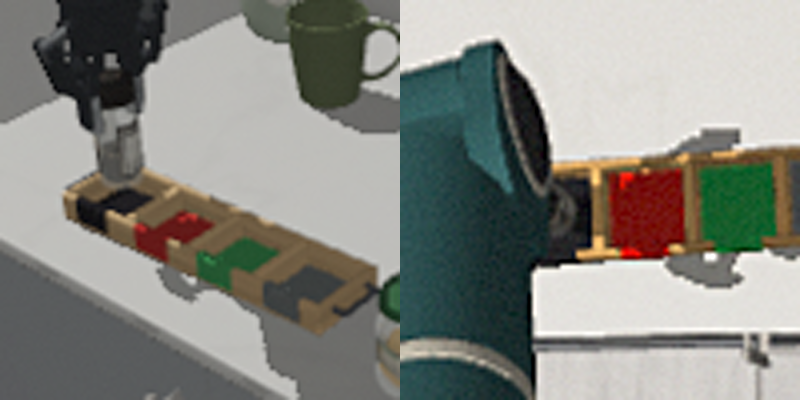

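The black jar hangs upright over the black bay, with its underside at crop (120,180), frame (206,184). I lower it and release.

```bash
python3 -m jog '{"linear":[[0,0,-12],[0,0,-12],[0,0,-6],[0,0,-3],[0,0,0],[0,0,0]],"delta_rot":[[0,0,0],[0,0,0],[0,0,0],[0,0,0],[0,0,0],[0,0,0]],"hand":[30,30,30,30,30,30]}'
```

```text
clock: 10.67
tool_pos: [0.4485, 0.244, 0.0652]
tool_rot: [-180.0, 0.0, 90.0]
contact_force: [0.1, -0.5, -0.4]
gripper_width: 0.0394
finger_force: 40.8
```

```bash
python3 -m jog '{"linear":[[0,0,-2],[0,0,0],[0,0,0],[0,0,0],[0,0,0],[0,0,0],[0,0,20],[0,0,30],[0,0,40],[0,0,40],[0,0,0]],"delta_rot":[[0,0,0],[0,0,0],[0,0,0],[0,0,0],[0,0,0],[0,0,0],[0,0,0],[0,0,0],[0,0,0],[0,0,0],[0,0,0]],"hand":[30,30,80,80,80,80,80,80,80,80,80]}'
python3 -m jog '{"linear":[[0,-40,0],[0,-40,0],[0,-40,0],[0,-40,0],[0,-40,0],[0,-40,0],[0,-40,0],[0,-40,0],[0,-40,0],[0,-40,0],[0,-40,0],[0,-40,0]],"delta_rot":[[0,0,0],[0,0,0],[0,0,0],[0,0,0],[0,0,0],[0,0,0],[0,0,0],[0,0,0],[0,0,0],[0,0,0],[0,0,0],[0,0,0]],"hand":[100,100,100,100,100,100,100,100,100,100,100,100]}'
python3 - <<'E'
from h import *
import cv2
a=bot.capture("scene");b=bot.capture("top");f=lambda i:cv2.resize(i,(400,400),interpolation=2)
cv2.imwrite("pics/a3.png",np.hstack([f(a[130:250,170:290]),f(b[175:275,160:260])])[:,:,::-1])
for t in("black_jar_mid","grey_shaker_mid"):
  for n in("scene","top"):print(t,n,[(np.round(d["location"]),round(d["conf"],2),plane(n,d["location"],H[t]+(.006 if t[0]=="b" else 0)).round(3)) for d in bot.spot_point(n,t)[:2]])
E
```

```text
clock: 11.58
tool_pos: [0.451, 0.2451, 0.1996]
tool_rot: [179.6, -0.3, 90.0]
contact_force: [1.5, 0.7, 0.5]
gripper_width: 0.0686
finger_force: 0.0
clock: 12.58
tool_pos: [0.4481, -0.2377, 0.1933]
tool_rot: [180.0, -0.0, 90.1]
contact_force: [0.9, 0.2, 0.4]
gripper_width: 0.0853
finger_force: 0.0
black_jar_mid scene [(array([208., 178.]), 0.75, array([0.454, 0.233])), (array([340., 219.]), 0.2, array([ 0.533, -0.198]))]
black_jar_mid top [(array([198., 227.]), 0.7, array([0.449, 0.239]))]
grey_shaker_mid scene [(array([333., 249.]), 0.71, array([ 0.431, -0.247])), (array([261., 216.]), 0.58, array([ 0.423, -0.015]))]
grey_shaker_mid top []
```

View pics/a3.png

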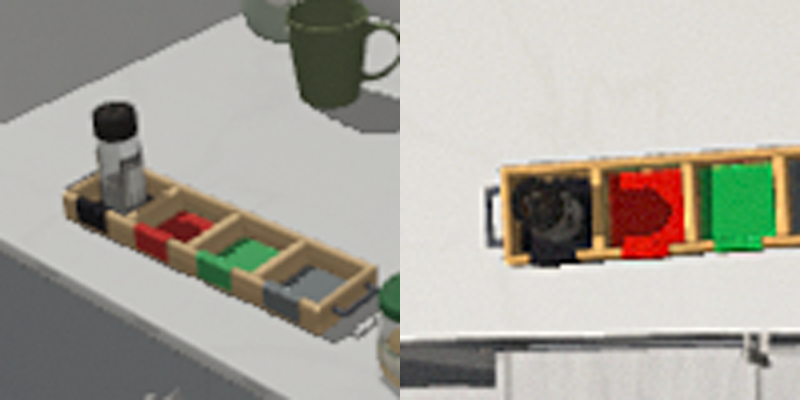

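The black jar stands upright in the black bay, at crop left (120,160) and centred in the crop right. Next is the red jar.

```bash
python3 -m jog '{"linear":[[25,-23,0],[25,-23,0],[25,-24,0],[0,0,-25],[0,0,-25],[0,0,-10],[0,0,0],[0,0,0]],"delta_rot":[[0,0,0],[0,0,0],[0,0,0],[0,0,0],[0,0,0],[0,0,0],[0,0,0],[0,0,0]],"hand":[100,100,100,100,100,100,100,100]}'
python3 - <<'E'
from h import *
import cv2
a=bot.capture("scene");b=bot.capture("top");f=lambda i:cv2.resize(i,(400,400),interpolation=2)
cv2.imwrite("pics/a4.png",np.hstack([f(a[170:310,310:450]),f(b[165:265,330:430])])[:,:,::-1])
p=bot.state()["tool_pos"];print(p,project("scene",p),project("scene",[*p[:2],.105]))
E
```

```text
clock: 13.55
tool_pos: [0.5238, -0.305, 0.1339]
tool_rot: [-180.0, -0.0, 90.1]
contact_force: [0.5, -0.5, 0.4]
gripper_width: 0.0856
finger_force: 0.0
[ 0.52415006 -0.30560822  0.1348078 ] [377.40880922 211.14362392] [376.05831311 221.2281357 ]
```

View pics/a4.png

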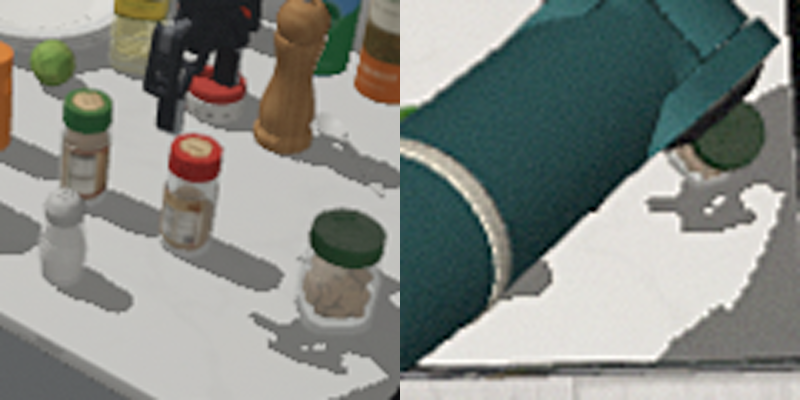

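In the picture the midpoint of the finger tips, crop (203,107), lies above the red cap centre at crop (197,147), within a few mm. I descend.

```bash
python3 -m jog '{"linear":[[0,-1,-20],[0,-1,-20],[0,0,-20],[0,0,-17],[0,0,0],[0,0,0],[0,0,0],[0,0,0],[0,0,0],[0,0,0],[0,0,0],[0,0,0]],"delta_rot":[[0,0,0],[0,0,0],[0,0,0],[0,0,0],[0,0,0],[0,0,0],[0,0,0],[0,0,0],[0,0,0],[0,0,0],[0,0,0],[0,0,0]],"hand":[100,100,100,100,100,30,30,30,30,30,30,30]}' 40
```

```text
clock: 14.65
tool_pos: [0.5244, -0.3082, 0.0577]
tool_rot: [179.9, 0.0, 90.1]
contact_force: [0.3, 0.6, 8.3]
gripper_width: 0.0439
finger_force: 39.0
```

```bash
python3 -m jog '{"linear":[[0,0,15],[0,0,25],[0,0,30],[0,0,30],[0,0,30],[-4,10,0],[-8,20,0],[-10,30,0],[-10,30,0],[-10,30,0],[-10,30,0],[-10,30,0]],"delta_rot":[[0,0,0],[0,0,0],[0,0,0],[0,0,0],[0,0,0],[0,0,0],[0,0,0],[0,0,0],[0,0,0],[0,0,0],[0,0,0],[0,0,0]],"hand":[30,30,30,30,30,30,30,30,30,30,30,30]}'
python3 -m jog '{"linear":[[-10,30,0],[0,30,0],[0,30,0],[0,30,0],[0,30,0],[0,30,0],[0,30,0],[0,30,0],[0,30,0],[0,15,0],[0,10,0],[0,0,0]],"delta_rot":[[0,0,0],[0,0,0],[0,0,0],[0,0,0],[0,0,0],[0,0,0],[0,0,0],[0,0,0],[0,0,0],[0,0,0],[0,0,0],[0,0,0]],"hand":[30,30,30,30,30,30,30,30,30,30,30,30]}'
```

```text
clock: 15.65
tool_pos: [0.4605, -0.1266, 0.1869]
tool_rot: [180.0, -0.0, 90.0]
contact_force: [1.1, 0.7, 0.2]
gripper_width: 0.0442
finger_force: 40.6
clock: 16.65
tool_pos: [0.4513, 0.1686, 0.1868]
tool_rot: [180.0, -0.0, 90.2]
contact_force: [0.0, 0.4, -0.9]
gripper_width: 0.0441
finger_force: 40.6
```

```bash
python3 -m jog '{"linear":[[0,0,-25],[0,0,-25],[0,0,-25],[0,0,-20],[0,0,-12],[0,0,-8],[0,0,-5],[0,0,-3],[0,0,0],[0,0,0]],"delta_rot":[[0,0,0],[0,0,0],[0,0,0],[0,0,0],[0,0,0],[0,0,0],[0,0,0],[0,0,0],[0,0,0],[0,0,0]],"hand":[30,30,30,30,30,30,30,30,30,30]}'
```

```text
clock: 17.48
tool_pos: [0.4518, 0.1672, 0.0639]
tool_rot: [180.0, -0.0, 90.1]
contact_force: [-0.1, 0.4, -0.3]
gripper_width: 0.0437
finger_force: 40.5
```

Now I release and go on towards the green jar.

```bash
python3 -m jog '{"linear":[[0,0,-1],[0,0,0],[0,0,0],[0,0,0],[0,0,0],[0,0,0],[0,0,20],[0,0,30],[0,0,40],[0,0,40],[0,0,0]],"delta_rot":[[0,0,0],[0,0,0],[0,0,0],[0,0,0],[0,0,0],[0,0,0],[0,0,0],[0,0,0],[0,0,0],[0,0,0],[0,0,0]],"hand":[30,30,80,80,80,80,80,80,80,80,80]}'
python3 -m jog '{"linear":[[0,-40,0],[0,-40,0],[0,-40,0],[0,-40,0],[10,-38,0],[15,-38,0],[15,-38,0],[15,-38,0],[17,-38,0],[0,-15,0],[0,0,0],[0,0,0]],"delta_rot":[[0,0,0],[0,0,0],[0,0,0],[0,0,0],[0,0,0],[0,0,0],[0,0,0],[0,0,0],[0,0,0],[0,0,0],[0,0,0],[0,0,0]],"hand":[100,100,100,100,100,100,100,100,100,100,100,100]}'
python3 -m jog '{"linear":[[0,0,-25],[0,0,-25],[0,0,-10],[0,0,0],[0,0,0]],"delta_rot":[[0,0,0],[0,0,0],[0,0,0],[0,0,0],[0,0,0]],"hand":[100,100,100,100,100]}'
python3 - <<'E'
from h import *
import cv2
a=bot.capture("scene");b=bot.capture("top");f=lambda i:cv2.resize(i,(400,400),interpolation=2)
cv2.imwrite("pics/a5.png",np.hstack([f(a[140:280,170:310]),f(a[140:280,270:410])])[:,:,::-1])
p=bot.state()["tool_pos"];print(p,project("scene",p),project("scene",[*p[:2],.105]))
E
```

```text
clock: 18.4
tool_pos: [0.454, 0.1677, 0.1982]
tool_rot: [179.6, -0.3, 90.0]
contact_force: [1.5, 0.8, 0.9]
gripper_width: 0.0682
finger_force: 0.0
clock: 19.4
tool_pos: [0.523, -0.1988, 0.1919]
tool_rot: [-180.0, 0.0, 89.9]
contact_force: [-0.3, 0.5, -0.5]
gripper_width: 0.0854
finger_force: 0.0
clock: 19.82
tool_pos: [0.5235, -0.1973, 0.1327]
tool_rot: [-180.0, -0.0, 90.1]
contact_force: [-0.4, 0.2, 1.0]
gripper_width: 0.0853
finger_force: 0.0
[ 0.52406469 -0.19773903  0.13354802] [339.96861288 196.25171371] [339.2601653  205.62757712]
```

View pics/a5.png

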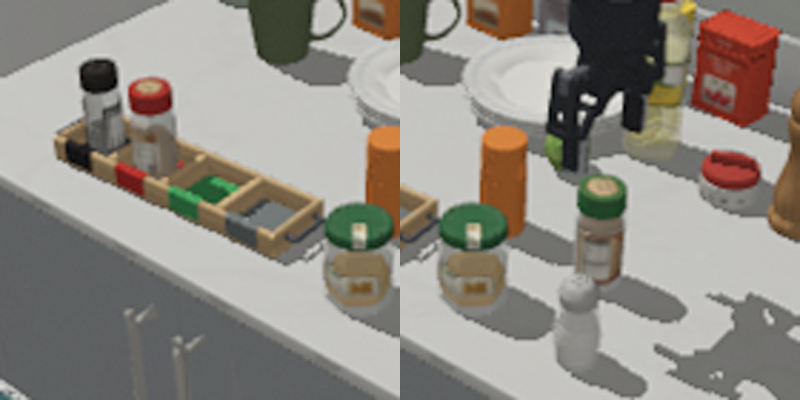

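The red and black jars stand in their bays. The green cap centre is at crop (603,187), frame (341,205.5), and the TCP projects to (339,205.6) at cap height, so it is aligned. I descend and grip.

```bash
python3 -m jog '{"linear":[[1,-1,-20],[1,-1,-20],[0,0,-20],[0,0,-16],[0,0,0],[0,0,0],[0,0,0],[0,0,0],[0,0,0],[0,0,0],[0,0,0],[0,0,0]],"delta_rot":[[0,0,0],[0,0,0],[0,0,0],[0,0,0],[0,0,0],[0,0,0],[0,0,0],[0,0,0],[0,0,0],[0,0,0],[0,0,0],[0,0,0]],"hand":[100,100,100,100,100,30,30,30,30,30,30,30]}' 40
python3 -m jog '{"linear":[[0,0,15],[0,0,25],[0,0,30],[0,0,30],[0,0,30],[-4,10,0],[-8,20,0],[-10,30,0],[-10,30,0],[-10,30,0],[-10,30,0],[-10,30,0]],"delta_rot":[[0,0,0],[0,0,0],[0,0,0],[0,0,0],[0,0,0],[0,0,0],[0,0,0],[0,0,0],[0,0,0],[0,0,0],[0,0,0],[0,0,0]],"hand":[30,30,30,30,30,30,30,30,30,30,30,30]}'
python3 -m jog '{"linear":[[-7,30,0],[0,30,0],[0,25,0],[0,15,0],[0,10,0],[0,0,0],[0,0,0]],"delta_rot":[[0,0,0],[0,0,0],[0,0,0],[0,0,0],[0,0,0],[0,0,0],[0,0,0]],"hand":[30,30,30,30,30,30,30]}'
```

```text
clock: 20.92
tool_pos: [0.5265, -0.2001, 0.0577]
tool_rot: [179.9, 0.0, 90.1]
contact_force: [-0.5, 0.0, 10.6]
gripper_width: 0.045
finger_force: 39.4
clock: 21.92
tool_pos: [0.4627, -0.0185, 0.1866]
tool_rot: [180.0, -0.0, 90.0]
contact_force: [1.3, 0.2, -0.7]
gripper_width: 0.0449
finger_force: 41.2
clock: 22.5
tool_pos: [0.4565, 0.0897, 0.1864]
tool_rot: [180.0, 0.0, 90.1]
contact_force: [-0.0, -0.0, -0.6]
gripper_width: 0.0449
finger_force: 41.2
```

```bash
python3 -m jog '{"linear":[[-1,2,-25],[0,0,-25],[0,0,-25],[0,0,-20],[0,0,-12],[0,0,-8],[0,0,-5],[0,0,-3],[0,0,0],[0,0,0]],"delta_rot":[[0,0,0],[0,0,0],[0,0,0],[0,0,0],[0,0,0],[0,0,0],[0,0,0],[0,0,0],[0,0,0],[0,0,0]],"hand":[30,30,30,30,30,30,30,30,30,30]}'
```

```text
clock: 23.33
tool_pos: [0.4559, 0.0922, 0.0639]
tool_rot: [179.9, -0.0, 90.0]
contact_force: [-0.2, 0.6, -0.7]
gripper_width: 0.0446
finger_force: 40.8
```

```bash
python3 -m jog '{"linear":[[0,0,-1],[0,0,0],[0,0,0],[0,0,0],[0,0,0],[0,0,0],[0,0,20],[0,0,30],[0,0,40],[0,0,40],[0,0,0]],"delta_rot":[[0,0,0],[0,0,0],[0,0,0],[0,0,0],[0,0,0],[0,0,0],[0,0,0],[0,0,0],[0,0,0],[0,0,0],[0,0,0]],"hand":[30,30,80,80,80,80,80,80,80,80,80]}'
python3 -m jog '{"linear":[[0,-40,0],[-4,-40,0],[-4,-40,0],[-4,-40,0],[-4,-40,0],[-4,-40,0],[-4,-40,0],[-4,-40,0],[-4,-23,0],[0,0,-25],[0,0,-25],[0,0,-20]],"delta_rot":[[0,0,0],[0,0,0],[0,0,0],[0,0,0],[0,0,0],[0,0,0],[0,0,0],[0,0,0],[0,0,0],[0,0,0],[0,0,0],[0,0,0]],"hand":[100,100,100,100,100,100,100,100,100,100,100,100]}'
python3 -m jog '{"linear":[[0,0,0],[0,0,0]],"delta_rot":[[0,0,0],[0,0,0]],"hand":[100,100]}'
python3 - <<'E'
from h import *
import cv2
a=bot.capture("scene");b=bot.capture("top");f=lambda i:cv2.resize(i,(400,400),interpolation=2)
cv2.imwrite("pics/a6.png",np.hstack([f(a[140:280,170:310]),f(a[170:290,270:390])])[:,:,::-1])
p=bot.state()["tool_pos"];print(p,project("scene",p),project("scene",[*p[:2],.09]),project("scene",[*p[:2],0]))
E
```

```text
clock: 24.25
tool_pos: [0.458, 0.0922, 0.198]
tool_rot: [179.6, -0.2, 90.0]
contact_force: [0.8, 0.7, 0.3]
gripper_width: 0.0685
finger_force: 0.0
clock: 25.25
tool_pos: [0.4229, -0.2512, 0.1208]
tool_rot: [-180.0, -0.0, 90.0]
contact_force: [0.5, -0.2, -0.9]
gripper_width: 0.0857
finger_force: 0.0
clock: 25.42
tool_pos: [0.4229, -0.251, 0.1222]
tool_rot: [-179.9, -0.0, 90.0]
contact_force: [-0.7, -0.0, 0.8]
gripper_width: 0.0856
finger_force: 0.0
[ 0.42391124 -0.25118114  0.12341948] [334.5208298 225.4298555] [333.72189196 236.75508347] [331.70322986 265.37033681]
```

View pics/a6.png

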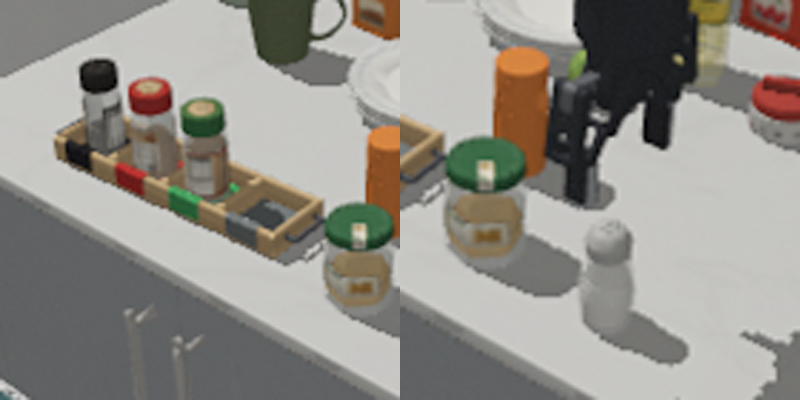

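The green jar stands in its bay. The shaker's base is at frame (331.5,266) and its dome at (332.4,238); the TCP projects to (331.7,265.4) and (333.7,236.8), so it is aligned. I descend and grip the body.

```bash
python3 -m jog '{"linear":[[-1,0,-20],[-1,0,-20],[0,0,-20],[0,0,-20],[0,0,-12],[0,0,0],[0,0,0],[0,0,0],[0,0,0],[0,0,0],[0,0,0],[0,0,0]],"delta_rot":[[0,0,0],[0,0,0],[0,0,0],[0,0,0],[0,0,0],[0,0,0],[0,0,0],[0,0,0],[0,0,0],[0,0,0],[0,0,0],[0,0,0]],"hand":[100,100,100,100,100,100,30,30,30,30,30,30]}' 40
```

```text
clock: 26.52
tool_pos: [0.4222, -0.2511, 0.0314]
tool_rot: [179.9, 0.0, 90.1]
contact_force: [-3.1, 2.0, 18.3]
gripper_width: 0.0387
finger_force: 38.8
```

```bash
python3 -m jog '{"linear":[[0,0,10],[0,0,20],[0,0,30],[0,0,30],[0,0,30],[0,0,10],[0,0,0],[0,0,0]],"delta_rot":[[0,0,0],[0,0,0],[0,0,0],[0,0,0],[0,0,0],[0,0,0],[0,0,0],[0,0,0]],"hand":[30,30,30,30,30,30,30,30]}'
python3 - <<'E'
from h import *
import cv2
a=bot.capture("scene")
cv2.imwrite("pics/a7.png",cv2.resize(a[150:290,270:410],(500,500),interpolation=2)[:,:,::-1])
p=bot.state()["tool_pos"];print(p,project("scene",p),project("scene",p-[0,0,.031]))
E
```

```text
clock: 27.18
tool_pos: [0.4217, -0.2504, 0.1604]
tool_rot: [179.9, -0.0, 90.1]
contact_force: [-0.4, -0.3, -0.9]
gripper_width: 0.0382
finger_force: 40.6
[ 0.42128739 -0.25034549  0.1597607 ] [334.46710266 213.01581756] [333.71065866 223.95744689]
```

View pics/a7.png

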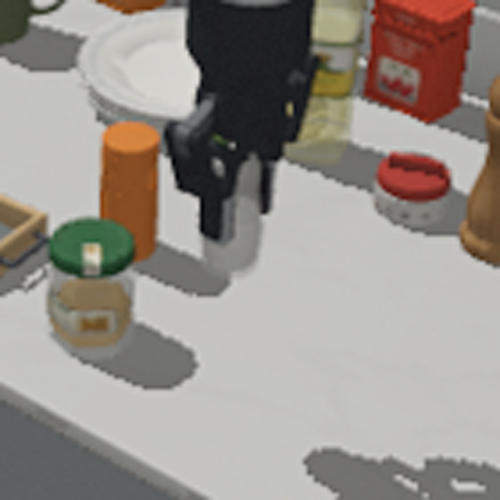

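The shaker hangs upright, with its base at crop (230,265), frame (334,224), as predicted. I carry it to the grey bay.

```bash
python3 -m jog '{"linear":[[2,10,5],[4,20,5],[4,30,5],[4,30,0],[4,30,0],[4,30,0],[4,30,0],[4,30,0],[4,25,0],[4,20,0],[0,11,0],[0,0,0]],"delta_rot":[[0,0,0],[0,0,0],[0,0,0],[0,0,0],[0,0,0],[0,0,0],[0,0,0],[0,0,0],[0,0,0],[0,0,0],[0,0,0],[0,0,0]],"hand":[30,30,30,30,30,30,30,30,30,30,30,30]}'
python3 -m jog '{"linear":[[0,0,-25],[0,0,-25],[0,0,-25],[0,0,-25],[0,0,-15],[0,0,-10],[0,0,-8],[0,0,-4],[0,0,0],[0,0,0]],"delta_rot":[[0,0,0],[0,0,0],[0,0,0],[0,0,0],[0,0,0],[0,0,0],[0,0,0],[0,0,0],[0,0,0],[0,0,0]],"hand":[30,30,30,30,30,30,30,30,30,30]}'
```

```text
clock: 28.23
tool_pos: [0.4589, 0.0169, 0.1743]
tool_rot: [-179.9, 0.0, 90.2]
contact_force: [-0.4, 0.0, -0.6]
gripper_width: 0.0388
finger_force: 40.6
clock: 29.07
tool_pos: [0.4597, 0.0148, 0.0386]
tool_rot: [180.0, -0.0, 90.0]
contact_force: [-0.7, 0.2, -0.4]
gripper_width: 0.038
finger_force: 40.5
```

```bash
python3 -m jog '{"linear":[[0,0,-2],[0,0,0],[0,0,0],[0,0,0],[0,0,0],[0,0,0],[0,0,20],[0,0,30],[0,0,40],[0,0,40],[0,0,20],[0,0,0]],"delta_rot":[[0,0,0],[0,0,0],[0,0,0],[0,0,0],[0,0,0],[0,0,0],[0,0,0],[0,0,0],[0,0,0],[0,0,0],[0,0,0],[0,0,0]],"hand":[30,30,80,80,80,80,80,80,80,80,80,80]}'
python3 -m jog '{"linear":[[0,-40,0],[0,-40,0],[0,-40,0],[0,-40,0],[0,-40,0],[0,-40,0],[0,-40,0],[0,-40,0],[0,0,0],[0,0,0]],"delta_rot":[[0,0,0],[0,0,0],[0,0,0],[0,0,0],[0,0,0],[0,0,0],[0,0,0],[0,0,0],[0,0,0],[0,0,0]],"hand":[80,80,80,80,80,80,80,80,80,80]}'
python3 - <<'E'
from m import *
a=bot.capture("scene");b=bot.capture("top")
f=lambda i:cv2.resize(i,(400,400),interpolation=2)
cv2.imwrite("pics/a8.png",np.hstack([f(a[140:280,180:320]),f(b[165:285,175:295])])[:,:,::-1])
for col,uv in(("red",(223,174)),("green",(241,181)),("black",(204,167))):
  c,st=blob(a,uv,10,*C[col]);print(col,c,plane("scene",c,.101))
for t in("nut_jar_mid","honey_jar_mid"):
  for d in bot.spot_point("scene",t)[:1]:print(t,plane("scene",d["location"],H[t]))
for d in bot.spot_point("scene","grey_shaker_mid")[:1]:print(plane("scene",d["location"],.051))
E
```

```text
clock: 30.07
tool_pos: [0.4612, 0.0154, 0.19]
tool_rot: [179.7, -0.1, 90.1]
contact_force: [-0.6, -0.2, -0.4]
gripper_width: 0.0686
finger_force: 0.0
clock: 30.9
tool_pos: [0.458, -0.3075, 0.1856]
tool_rot: [-179.9, 0.0, 89.8]
contact_force: [-0.4, 0.7, -0.3]
gripper_width: 0.0684
finger_force: 0.0
red [222.14285714 174.59663866] [0.44810312 0.15823273]
green [240.72321429 182.51785714] [0.45035573 0.08493218]
black [203.97540984 166.45081967] [0.44742922 0.23622174]
nut_jar_mid [ 0.52868127 -0.45203437]
honey_jar_mid [ 0.44754783 -0.11774455]
[0.46506468 0.01468197]
```

View pics/a8.png

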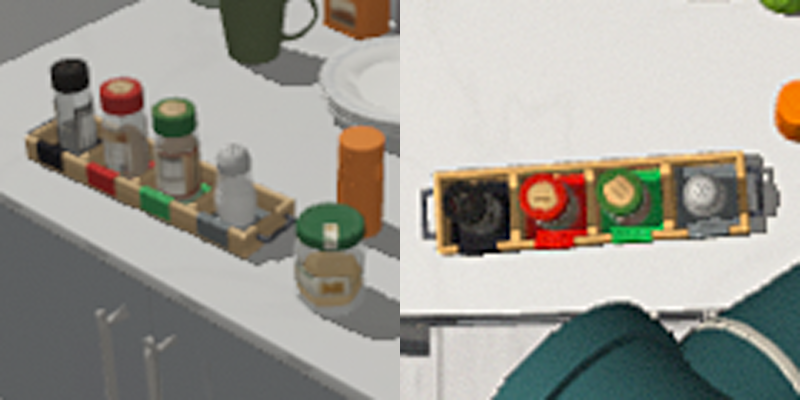

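All four stand upright in their own bays, at crop left (75,105), (122,125), (176,150) and (236,190). The nut and honey jars have not moved, and the arm is clear. I hand the job in.

```bash
python3 -c "
from cell import bot
print(bot.finish_job())"
```

```text
the job is handed in; nothing more can be done
None
```

The job is handed in (no verdict was returned): the last picture shows the red, green and black jars and the grey-topped shaker upright in their matching bays, with the nut and honey jars where they stood.

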